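Zero the gap checker with a stylus, then hold sprung tweezers at the marked tip gap

ROBOT

A 7-joint arm with a two-finger parallel gripper is mounted at the origin on a cart in front of the work surface, level with it; the furniture and walls round the work are solid. World frame = base frame: x ahead of the robot, y to its left, z up, the work surface at z = 0. Lengths are in m, angles in degrees, forces in N, time in s.
With the tool pointing down it reaches from about 0.425 to 0.875 m from the base axis. Payload 4.7 kg.
Tool frame: the origin (TCP) lies at the very end of the fingers, on their centre line; the grasp point (between the pads) lies 19 mm behind it; z points along the fingers, y is the line along which they close (so a half turn about z gives the same grasp; the last joint's range is limited). The gripper opens to 87 mm and grips with 3 to 60 N. Pads are 19 mm wide; open, the fingers measure 117 mm over their backs; the gripper's body (75 mm by 190 mm) begins 51 mm behind the grasp point.
Start: joints at [-72.187, 18.392, -4.016, 83.108, 1.295, 78.541, -3.26], TCP at [0.19, 0.622, 0.223] pointing down, gripper open.
Joint ranges: [-163.93, 163.93], [-17.29, 119.83], [-79.2, 71.16], [3.27, 140.29], [-89.18, 269.18], [5.43, 117.66], [-154.24, 154.24]. Speed limits (degrees/s): [147.25, 147.25, 180, 180, 180, 180, 180].

INTERFACE

Orientations are given as [roll, pitch, yaw] about the fixed x, y, z axes, in that order (R = Rz(yaw) Ry(pitch) Rx(roll)).
In Python, from cell import get_obs, eyes, env gives the robot as it stands.
- The arm moves only by the tool servo_tool, never from a script. Its argument "series" is a list that holds one entry, the list of rows, each a list of 7 numbers: the shift along the tool's x, y, z in units of 300 mm (1.0 is 300 mm), then the turn, a rotation vector about the tool's x, y, z in units of pi rad (1.0 is pi rad), then the opening, from 0 (shut) to 1 (fully open). In form: [[[tx, ty, tz, wx, wy, wz, gripper], ...]]. A call has 1 to 12 rows; each row is the pose to reach, as a shift and turn from the pose commanded when the call began, along the tool's axes at that moment, turning the shorter way round; what a row does not reach only later rows make up. A row lasts 1/12 s, in which the tool goes at most 41.7 mm and 7.16 degrees, less where a joint would pass 70% of its speed; a pose out of reach is approached as far as the arm can. A call with a number of a shift or a turn outside -1 to 1 is refused whole. A call with a gripper value outside its range is refused whole. The fingers move at their own pace and stop on an object; "grip_force" is the grip in N (left out, the last holds). Time passes only in rows, so rows that repeat a pose let the fingers close. It gives the time, the measured TCP pose, the force, the opening and the grip force at its end, in the units of the state.
- get_obs(): the state, without advancing time (a new reading comes with each control period).
- eyes.read_camera(name): name is "scene" or "side" or "wrist"; returns a dict with "frame" (400x640x3 uint8, red, green, blue), "depth" (400x640 float32, m along the optical axis (not along the pixel's ray), 0 where there is no reading), "fx", "fy", "cx", "cy" (pixels), "origin" and "rotation" of the camera in the world; the wrist camera has in their place "mount" (4x4, takes a point from camera to tool coordinates, whose origin is the TCP and whose axes are the flange's). Camera axes: x right, y down, z forward; pixel columns grow to the right and rows downward; lengths in m; the calibration is good to about 2 mm. A picture is of the moment at which its call begins: read the wrist's pose just before it.
- env.sign_off(): hands the job in; it is judged then, once.
The state is a dict: "time_s": time; "qpos": joint angles; "joint_velocities": joint speeds; "effort": joint torques, N m; "tool_pos": TCP position; "tool_rot": TCP orientation; "force": force on the tool from outside, world axes, zero at the start; "wrist_torque": the same for the moment, N m; "grip_width": finger opening in m; "grasp_force": force on a finger pad.
Only numpy, scipy, OpenCV 4.12 (cv2) and the standard library are available. Lean on these libraries where they do the work, as an engineer would, in place of code of your own. Each camera call takes 0.05 s, during which the arm holds its last target. There are 200 camera calls.

TASK

Zero the tweezer gap checker: with the tip of the stylus push its small recessed red button fully down, then put the stylus back upright in its stand and let go of it. Then take the sprung tweezers by their ribbed black finger pads, squeeze them until the gap between the tips matches the two white lines on the black plate (12 mm), and lift them level about 3 cm off the checker with the tips still above that plate. Finish while holding them there in the gripper with the gap steady, and leave the things lying around where they are.

Things in the scene. Friction and masses are not known exactly. Their poses are not given: they have to be found in the camera images.
- gap_checker: grey fixed fixture, base 250 x 90 x 12 mm, origin under its centre, z up. Its +x runs from the button console (x -125 to -65 mm, 80 wide, top at z 34) past the aluminium heel cradle (x -58 to -38, cheeks 26 mm apart, up to z 53) to the black lined plate (x 86 to 118, y +-35, top at z 45). Between cradle and plate only the base is below the tweezers.
- button_bore (a point): centre of the mouth of the 16 mm round bore in the console's top, 34 mm above the bench (checker x -95, y -15). The red button, 13 mm across, lies inside with its top 6 mm below the mouth. Axes as the checker's.
- zero_button (a joint): travel of the red button, 0 up to 0.005 m fully down; sprung, 1.5 N at first touch, 4 N fully down, rises again when let go. It counts as pressed beyond 0.004.
- plate_lines (a point): point on top of the black plate midway between its two white lines, 45 mm above the bench; the lines run along the checker's x, 12 mm apart (y +-6). Axes as the checker's.
- tweezer_grip (a point): sprung tweezers: point midway between the two black ribbed finger pads, half-way up the blades (50 mm above the bench at the start). x points to the tips, y is the squeeze direction, z up. Pads 24 mm long (x), 12 high; outside width over them 31 mm when free, 19 mm at the 12 mm tip gap (the tip gap changes 1.5 mm per mm of squeeze). Pad force about 5 N when free, 10 N at 12 mm.
- tweezer_heel (a point): heel of the tweezers on the hinge axis, half-way up, 100 mm behind the grip point along its -x. The tweezers (75 g) lie level on edge, blades 10 mm high, heel in the cradle and tips on the black plate, so that a gripper pointing down squeezes them sideways.
- tip_fixed (a point): inner face of the tip of the blade that is one piece with the heel (y-negative side), half-way up the blade, 150 mm from the hinge.
- tip_moving (a point): inner face of the tip of the hinged blade (y-positive side), half-way up. The distance from tip_fixed is the tip gap: 30 mm when free.
- tweezer_arm (a joint): how far the tweezers are squeezed, rad: 0 free (tips 30 mm apart), 0.12 at the 12 mm gap, 0.195 nearly shut; tip gap in mm = 30 - 150 x value. Springs back when let go.
- stylus_mid (a point): stylus: centre of its orange handle, which is 14 mm across and 78 mm long and stands upright above a brass collar (20 mm across, its underside 42 mm below this point). 92 mm above the bench at the start; z points up along the stylus. 40 g.
- stylus_tip (a point): end of the steel tip, 82 mm below the handle's centre; the tip is 4.4 mm across for 16 mm, then widens to the 8 mm shank below the collar.
- stand_hole (a point): centre of the mouth of the 13 mm hole in the fixed aluminium stylus stand (56 mm square on a 70 mm blue foot), 50 mm above the bench. The collar rests on the stand's top; the tip hangs 40 mm down in the hole, 10 mm above the bench.
- by_test_block_round: bystander: round steel block, 60 mm across, 15 high; origin under its centre
- by_spur_gear: bystander: dark gear, 56 mm across, 24 high; origin under its centre
- by_micrometer: bystander: micrometer lying flat, 45 x 140 x 18 mm; origin under its centre
- by_oil_bottle: bystander: yellow bottle with red spout, 48 mm across, 138 high; origin under its centre
- by_masking_tape: bystander: roll of tan tape lying flat, 104 mm across, 25 high; origin under its centre
- by_log_book: bystander: black book, 148 x 110 x 16 mm; origin under its centre
- by_hex_key_1: bystander: black hex key lying flat, 33 x 89 x 8 mm; origin under its centre
- by_tea_mug: bystander: cream mug, 82 mm across, 94 high; origin under its centre
Things that resemble listed ones, but are neither listed nor needed, are in the scene too. Leave any purple look-alike of the part that bears stylus_mid alone.

How it is judged:
By the outcome, as a careful person would: the job done as asked, in the order asked, and still so for the second after the job is handed in, while the arm keeps its last pose, push and grip.
It also fails if it takes over 51 s, if anything falls off the work surface, if the arm or the gripper's body presses on something with over 40 N, if the wrist force passes 120 N, or if a joint passes its speed limit or range.

## Working session

There is one attempt and no reset: what is moved stays moved. The work goes in short steps, Python scripts to look and compute and a tool call to move; the robot and the scene stay as the last step left them, time stands still between calls to the robot, and variables do not carry over. Pictures are saved under pics/ and viewed, at most 10 in all, crops included, and the job is handed in when it is done.

Besides the shell and the picture viewer there is one more tool, called after "Request:" as name(argument=value, ...), one argument or row to a line, values as JSON. servo_tool: Moves the arm, as the interface text tells. Shifts and turns lie within -1 to 1; 1 stands for 300 mm of shift or pi rad of turn. Its arguments: {"type":"object","properties":{"series":{"type":"array"},"grip_force":{"type":"number"}},"required":["series"]}

```bash
ls; mkdir -p pics
cat > h.py <<'E'
import numpy as np, cv2
from cell import get_obs, eyes, env
from scipy.spatial.transform import Rotation as Ro
def cam(n):
    o=get_obs(); c=eyes.read_camera(n)
    if n=="wrist":
        R=Ro.from_euler('xyz',o['tool_rot'],degrees=True).as_matrix()
        M=np.array(c['mount']); c['R']=R@M[:3,:3]; c['o']=R@M[:3,3]+np.array(o['tool_pos'])
    else: c['R']=np.array(c['rotation']); c['o']=np.array(c['origin'])
    return c
def ray(c,u,v):
    return c['R']@np.array([(u-c['cx'])/c['fx'],(v-c['cy'])/c['fy'],1.])
def onz(c,u,v,z):
    d=ray(c,u,v); return c['o']+d*(z-c['o'][2])/d[2]
def cloud(c):
    v,u=np.mgrid[0:400,0:640]; d=c['depth']
    P=np.stack([(u-c['cx'])/c['fx']*d,(v-c['cy'])/c['fy']*d,d],-1)
    return P@c['R'].T+c['o']
def save(n,im,s=1): cv2.imwrite('pics/'+n,cv2.resize(im[...,::-1],None,fx=s,fy=s,interpolation=cv2.INTER_CUBIC))
E
python3 - <<'E'
from h import *
o=get_obs(); print(o)
for n in ('scene','side'):
    c=cam(n); save(n+'0.png',c['frame'],1.25); print(n,c['o'],c['R'].round(3).tolist(),c['fx'])
    np.save(n+'.npy',cloud(c)); cv2.imwrite('pics/raw_'+n+'.png',c['frame'][...,::-1])
E
```

```text
pics
{'time_s': 0.0, 'qpos': array([-72.18591179,  18.44094096,  -4.01646391,  83.17414892,
         1.29540856,  78.53951983,  -3.26180002]), 'joint_velocities': array([-0.08136352, -0.06154447, -0.05538127, -0.02010078, -0.01411526,
       -0.01764155,  0.06575189]), 'effort': array([ 2.49909465e-05, -4.91291821e+01, -4.04321887e-01, -3.12515116e+01,
       -6.40980061e-02,  4.40289569e-02,  1.86002562e-04]), 'tool_pos': array([0.18999178, 0.62104731, 0.2214469 ]), 'tool_rot': array([-1.79890658e+02,  5.73335111e-03,  1.62994817e+02]), 'force': array([ 0.63486493, -0.07321085,  0.03396704]), 'wrist_torque': array([-0.00633309, -0.0126364 ,  0.04582516]), 'grasp_force': 0.0, 'grip_width': 0.08736843781433284}
scene [-0.3015029  -0.7074302   0.66906344] [-117.952, 0.046, -49.239] 388.32195456134554Traceback (most recent call last):
  File "<stdin>", line 5, in <module>
  File "h.py", line 18, in cloud
    return P@c['R'].T+c['o']
           ~~~~~~~~~~^~~~~~~
ValueError: operands could not be broadcast together with shapes (400,640) (3,)
```

```bash
sed -i "s/c\['R'\]=np.array(c\['rotation'\])/c['R']=Ro.from_euler('xyz',c['rotation'],degrees=True).as_matrix()/" h.py
python3 - <<'E'
from h import *
for n in ('scene','side'):
    c=cam(n); save(n+'0.png',c['frame'],1.25); print(n,c['o'],c['R'].round(3).tolist(),c['fx'])
    P=cloud(c); print(P[350,320],P[200,320])
    np.save(n+'.npy',P); np.save(n+'f.npy',c['frame'])
E
```

```text
scene [-0.3015029  -0.7074302   0.66906344] [[0.653, -0.355, 0.669], [-0.757, -0.306, 0.577], [-0.001, -0.883, -0.469]] 388.32195456134554
[ 0.63194211  0.1382591  -0.75529253] [ 0.67080241  0.16406372 -0.00536751]
side [0.03754354 0.85695957 0.97168403] [[-0.881, -0.314, 0.354], [-0.473, 0.579, -0.664], [0.004, -0.753, -0.659]] 414.7162926930337
[0.15427001 0.62620316 0.49810579] [ 0.5425215  -0.11944627 -0.00156903]
```

View pics/scene0.png

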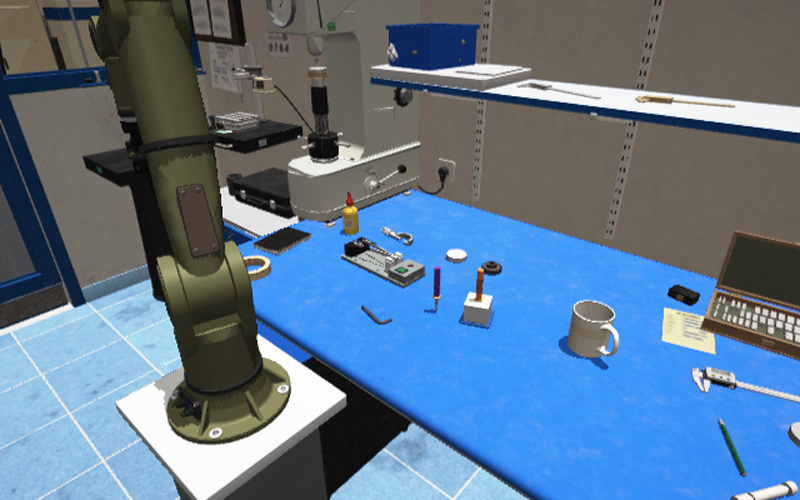

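View pics/side0.png

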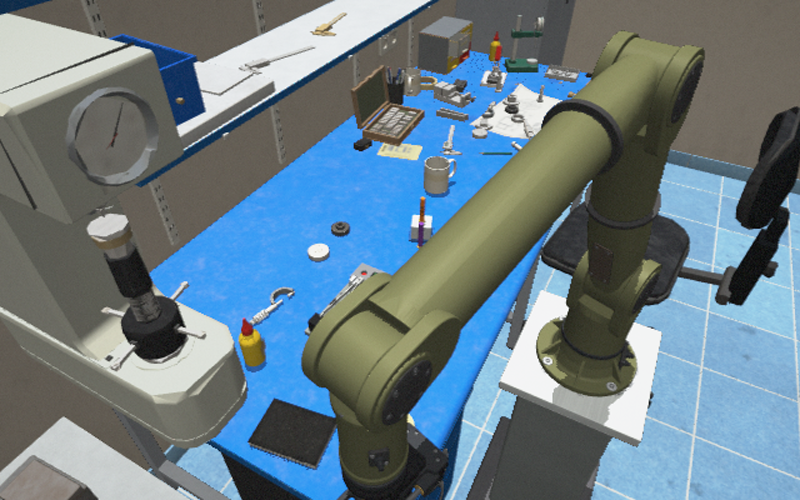

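Scene view (800x500 px): the orange stylus stands in the white stand at (480,285) and a purple look-alike at (436,288). The checker is at (385,262), with its console towards (405,270) and its black plate at (357,246). A red spout shows on the bottle at (349,200). In the side view the arm hides the checker's plate, and orange is at (422,208). I choose the orange stylus and check it in a crop.

Run:
```python
from h import *
f=np.load('scenef.npy'); P=np.load('scene.npy')
save('crop1.png',f[180:270,265:415],5)
hsv=cv2.cvtColor(f,cv2.COLOR_RGB2HSV)
roi=np.zeros((400,640),bool); roi[170:275,260:450]=1
m=roi&(hsv[...,0]>4)&(hsv[...,0]<18)&(hsv[...,1]>150)&(hsv[...,2]>60)
for nm,m in (('orange',m),('purple',roi&(hsv[...,0]>125)&(hsv[...,0]<165)&(hsv[...,1]>80))):
    n,l,s,ce=cv2.connectedComponentsWithStats(m.astype(np.uint8))
    for i in range(1,n):
        if s[i,4]>15:
            q=P[l==i]; print(nm,s[i],ce[i],np.median(q,0),q.min(0),q.max(0))
# height bands
for lo,hi in((.028,.036),(.038,.06)):
    mm=roi&(P[...,2]>lo)&(P[...,2]<hi)
    n,l,s,ce=cv2.connectedComponentsWithStats(mm.astype(np.uint8))
    for i in range(1,n):
        if s[i,4]>25: print(lo,s[i],ce[i].round(),np.median(P[l==i],0).round(3))
```

```text
orange [380 215   7  26  99] [383.42424242 227.6969697 ] [ 0.5175261  -0.21459889  0.0936342 ] [-0.3015029 -0.7074302  0.0083895] [ 0.71505982 -0.10123345  0.66906344]
purple [347 213   5  24  96] [349.29166667 224.46875   ] [ 0.47753691 -0.12300381  0.08797899] [-0.3015029  -0.7074302   0.04553357] [ 0.48810069 -0.11472897  0.66906344]
0.028 [420 170  30   9  50] [435. 174.] [ 1.099 -0.086  0.032]
0.028 [308 207  32  16 253] [324. 214.] [0.548 0.04  0.031]
0.028 [371 248  20   5  48] [381. 250.] [ 0.498 -0.225  0.032]
0.038 [260 170  14   5  44] [265. 171.] [0.637 0.435 0.045]
0.038 [427 170  23   7  84] [441. 172.] [ 1.1   -0.114  0.046]
0.038 [274 172  13   8  67] [280. 176.] [0.643 0.352 0.05 ]
0.038 [275 190  47  21 289] [299. 200.] [0.549 0.156 0.046]
0.038 [346 232   7   8  40] [349. 236.] [ 0.477 -0.123  0.048]
0.038 [371 234  23  16 254] [382. 242.] [ 0.513 -0.216  0.047]
```

View pics/crop1.png

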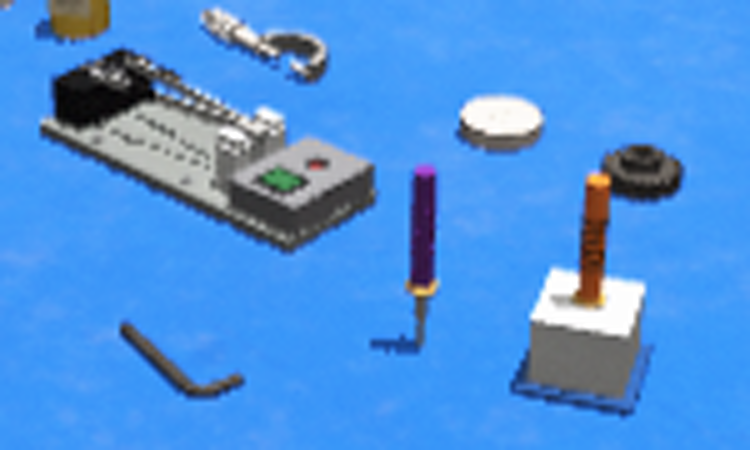

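Candidates in the crop: orange stylus in its stand at (595,240), purple look-alike standing free at (425,230). The orange one matches the description. The red button is at (318,163) in the console, and the tweezers run from the cradle (250,125) to the black plate (100,80). Next I compute the move over the checker and stylus area.

```bash
cat >> h.py <<'E'
def rel(p,yaw=None,Rt=None):
    """shift (units of 300mm) and turn (units of pi) from the measured pose to p, tool down at yaw"""
    o=get_obs(); R=Ro.from_euler('xyz',o['tool_rot'],degrees=True)
    Rt=Rt or Ro.from_euler('xyz',[180,0,yaw],degrees=True)
    s=R.inv().apply(np.array(p)-o['tool_pos'])/.3; w=(R.inv()*Rt).as_rotvec()/np.pi
    print('t',o['time_s'],'at',np.round(o['tool_pos'],4),np.round(o['tool_rot'],2),'F',np.round(o['force'],1),'rows',max(abs(np.linalg.norm(s)*.3/.0417),np.linalg.norm(w)*180/7.16).round(1))
    print('row',np.round(s,4).tolist(),np.round(w,4).tolist())
E
python3 - <<'E'
from h import *
c=cam('wrist'); print(np.round(c['mount'],3).tolist(),c['fx'])
rel([.45,.35,.30],127); rel([.48,0.02,.30],90)
E
```

```text
[[0.001, -0.969, -0.246, 0.068], [1.0, 0.001, 0.001, 0.001], [-0.0, -0.246, 0.969, -0.162], [0.0, 0.0, 0.0, 1.0]] 302.8748102413507
t 0.2 at [0.19   0.6213 0.2219] [-179.93    0.    163.  ] F [-0.4  0.2  0.3] rows 9.2
row [-1.0931, -0.6117, -0.2596] [-0.0003, 0.0001, 0.2]
t 0.2 at [0.19   0.6213 0.2219] [-179.93    0.    163.  ] F [-0.4  0.2  0.3] rows 16.1
row [-1.5104, -1.6344, -0.2584] [-0.0003, 0.0003, 0.4056]
```

Request:
servo_tool(
  series=[
    [[-0.99,-0.56,-0.24,0,0,0.2,1],[-0.99,-0.56,-0.24,0,0,0.2,1],[-0.99,-0.56,-0.24,0,0,0.2,1],[-0.99,-0.56,-0.24,0,0,0.2,1],[-0.99,-0.56,-0.24,0,0,0.2,1],[-0.99,-0.56,-0.24,0,0,0.2,1],[-0.99,-0.56,-0.24,0,0,0.2,1],[-0.99,-0.56,-0.24,0,0,0.2,1],[-0.99,-0.56,-0.24,0,0,0.2,1]],
  ],
)

```text
time_s: 0.95
tool_pos: [0.4306, 0.3679, 0.2963]
tool_rot: [179.8, 0.2, 126.5]
force: [1.7, -0.5, -0.1]
grip_width: 0.0869
grasp_force: 0.0
```

```bash
python3 -c "
from h import *
rel([.52,.04,.29],90)"
```

```text
t 0.95 at [0.4306 0.3679 0.2963] [179.84   0.18 126.47] F [ 1.7 -0.5 -0.1] rows 8.2
row [-1.0561, -0.4102, 0.0232] [0.0012, 0.0007, 0.2026]
```

Request:
servo_tool(
  series=[
    [[-1,-0.41,0.02,0,0,0.2,1],[-1,-0.41,0.02,0,0,0.2,1],[-1,-0.41,0.02,0,0,0.2,1],[-1,-0.41,0.02,0,0,0.2,1],[-1,-0.41,0.02,0,0,0.2,1],[-1,-0.41,0.02,0,0,0.2,1],[-1,-0.41,0.02,0,0,0.2,1],[-1,-0.41,0.02,0,0,0.2,1],[-1,-0.41,0.02,0,0,0.2,1],[-1,-0.41,0.02,0,0,0.2,1]],
  ],
)

```text
time_s: 1.78
tool_pos: [0.5075, 0.0581, 0.2887]
tool_rot: [180.0, -0.0, 90.7]
force: [0.2, 0.5, -0.7]
grip_width: 0.0872
grasp_force: 0.0
```

Run:
```python
from h import *
rel([.52,-.2,.3],90)
c=cam('wrist'); save('w1.png',c['frame'],1.25)
import pickle; pickle.dump(c,open('w1.pkl','wb'))
f=c['frame']; P=cloud(c); print(P[200,320])
hsv=cv2.cvtColor(f,cv2.COLOR_RGB2HSV)
H,S,V=[hsv[...,i] for i in range(3)]
for nm,m in (('orange',(H>4)&(H<18)&(S>150)&(V>60)),('purple',(H>125)&(H<165)&(S>80)),('red',((H<5)|(H>172))&(S>140)&(V>60))):
    n,l,s,ce=cv2.connectedComponentsWithStats(m.astype(np.uint8))
    for i in range(1,n):
        if s[i,4]>20: print(nm,s[i],ce[i].round(1),np.median(P[l==i],0).round(4))
```

```text
t 1.7833 at [0.5075 0.0581 0.2887] [ 1.7999e+02 -3.0000e-02  9.0700e+01] F [ 0.2  0.5 -0.7] rows 6.2
row [-0.8607, 0.031, -0.0382] [0.0001, -0.0002, 0.0039]
[ 5.02841535e-01  4.80415780e-03 -4.57054063e-04]
purple [282 300  12  12  82] [287.2 306.1] [ 0.4527 -0.1693  0.0157]
red [361 177  10   9  68] [365.7 181.2] [0.5679 0.0412 0.0278]
```

View pics/w1.png

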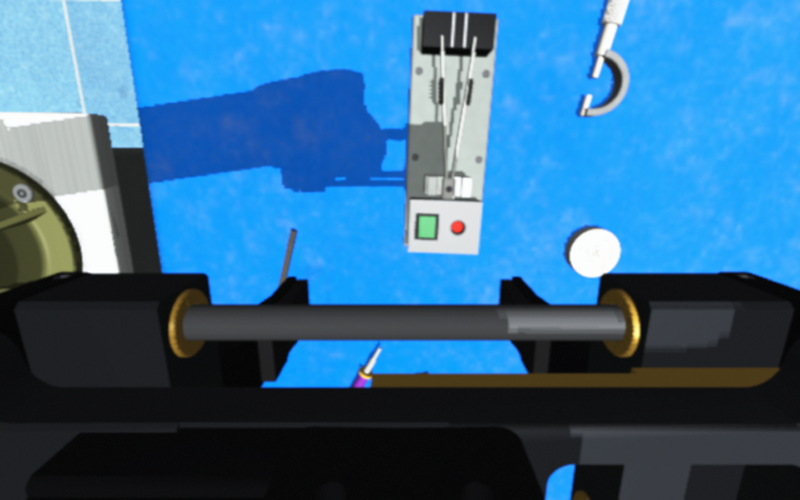

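Wrist view (800x500): the checker is fully in view. The red button is at (457,227), the pads at (441,92) and (469,92), the tips at (443,38) and (475,38) over the plate lines, and the heel at (449,187). The micrometer and round block lie clear of it. The stylus is hidden by the gripper, so I fix it by crossing the vertical planes from the two fixed cameras.

Run:
```python
from h import *
A=[];b=[]
for n in('scene','side'):
    c=cam(n); f=c['frame']; hsv=cv2.cvtColor(f,cv2.COLOR_RGB2HSV); H,S,V=[hsv[...,i] for i in range(3)]
    m=((H>4)&(H<18)&(S>150)&(V>60))
    nn,l,s,ce=cv2.connectedComponentsWithStats(m.astype(np.uint8))
    for i in range(1,nn):
        p=onz(c,*ce[i],.09)
        if s[i,4]>15 and abs(p[0]-.52)<.06 and abs(p[1]+.217)<.06:
            print(n,s[i],ce[i],p.round(4))
            if s[i,4]>30 or 1:
                v,u=np.where(l==i); k=v<v.min()+10
                d=ray(c,u[k].mean(),v[k].mean()); nrm=np.array([-d[1],d[0]])/np.hypot(d[0],d[1]); A.append(nrm); b.append(nrm@c['o'][:2])
print(len(A)); print(np.linalg.lstsq(np.array(A),np.array(b),rcond=None)[0])
# checker axis from w1
import pickle
w=pickle.load(open('w1.pkl','rb')); f=w['frame']; P=cloud(w)
x0=(P[...,0]>.4)&(P[...,0]<.65)
for lo,hi,nm in((.031,.037,'console'),(.043,.0475,'plate'),(.0475,.06,'tweez/cheeks')):
    m=x0&(P[...,2]>lo)&(P[...,2]<hi)&(P[...,1]>.0)
    n,l,s,ce=cv2.connectedComponentsWithStats(m.astype(np.uint8))
    for i in range(1,n):
        if s[i,4]>60:
            u,v=np.where(l==i)[::-1]; r=cv2.minAreaRect(P[l==i][:,:2].astype(np.float32)); print(nm,s[i],np.round(r[0],4),np.round(r[1],4),r[2],np.median(P[l==i],0).round(4))
```

```text
scene [380 217   7  24  91] [383.37362637 228.49450549] [ 0.5188 -0.2133  0.09  ]
side [336 159   3  18  44] [337.22727273 168.40909091] [ 0.5199 -0.2044  0.09  ]
2
[ 0.52268935 -0.21082556]
console [ 326  160   60   44 2250] [0.552  0.0411] [0.0603 0.0802] 88.48170471191406 [0.551  0.0425 0.0343]
plate [ 338    9   59   32 1651] [0.5572 0.2376] [0.0326 0.07  ] 88.78021240234375 [0.5568 0.2383 0.0452]
plate [363 142   7  15  73] [0.5634 0.0881] [0.0081 0.0187] 1.1564806699752808 [0.5634 0.0894 0.0452]
tweez/cheeks [351  29  30 132 947] [0.5551 0.1524] [0.1565 0.0335] 89.1666259765625 [0.5529 0.1554 0.0549]
tweez/cheeks [341 141   9  16 121] [0.5351 0.089 ] [0.0194 0.0098] 86.59835052490234 [0.535  0.0887 0.053 ]
tweez/cheeks [368 142   9  16 121] [0.5714 0.0879] [0.0192 0.0106] 87.730712890625 [0.5705 0.0878 0.053 ]
```

```bash
python3 -c "
from h import *
rel([.523,-.27,.25],88.5)"
```

```text
t 1.9333 at [0.5069 0.0622 0.2884] [-1.7997e+02 -3.0000e-02  9.1150e+01] F [-0.9  0.1 -0. ] rows 8.0
row [-1.1084, 0.0315, 0.1273] [-0.0002, -0.0002, 0.0147]
```

Request:
servo_tool(
  series=[
    [[-1,0.03,0.13,0,0,0.015,1],[-1,0.03,0.13,0,0,0.015,1],[-1,0.03,0.13,0,0,0.015,1],[-1,0.03,0.13,0,0,0.015,1],[-1,0.03,0.13,0,0,0.015,1],[-1,0.03,0.13,0,0,0.015,1],[-1,0.03,0.13,0,0,0.015,1],[-1,0.03,0.13,0,0,0.015,1],[-1,0.03,0.13,0,0,0.015,1],[-1,0.03,0.13,0,0,0.015,1]],
  ],
)

```text
time_s: 2.77
tool_pos: [0.522, -0.2379, 0.249]
tool_rot: [-179.9, -0.0, 88.4]
force: [0.3, 0.4, -0.5]
grip_width: 0.0872
grasp_force: 0.0
```

Run:
```python
from h import *
c=cam('wrist'); save('w2.png',c['frame'],1.25); P=cloud(c)
f=c['frame'];hsv=cv2.cvtColor(f,cv2.COLOR_RGB2HSV); H,S,V=[hsv[...,i] for i in range(3)]
m=((H>4)&(H<18)&(S>150)&(V>60))
n,l,s,ce=cv2.connectedComponentsWithStats(m.astype(np.uint8))
for i in range(1,n):
    if s[i,4]>30:
        q=P[l==i]; t=q[q[:,2]>.128]; print(s[i],ce[i].round(1),np.median(q,0).round(4),len(t),t.mean(0).round(4) if len(t) else '')
q=P[(P[...,2]>.046)&(P[...,2]<.053)&(abs(P[...,0]-.52)<.05)&(abs(P[...,1]+.21)<.05)]
print('stand',len(q),cv2.minAreaRect(q[:,:2].astype(np.float32)))
rel([.5227,-.2108,.15],88.5)
```

```text
[317 151  13  14  72] [321.  155.3] [ 0.5191 -0.2019  0.13  ] 40 [ 0.5184 -0.2041  0.1318]
stand 1915 ((0.5213382840156555, -0.2072608321905136), (0.05610742047429085, 0.05619288980960846), 22.22637939453125)
t 2.8167 at [ 0.5224 -0.2367  0.2492] [-1.7997e+02 -8.0000e-02  8.8480e+01] F [ 0.4  0.4 -0.6] rows 2.5
row [0.086, -0.0011, 0.3307] [-0.0002, -0.0004, -0.0001]
```

View pics/w2.png

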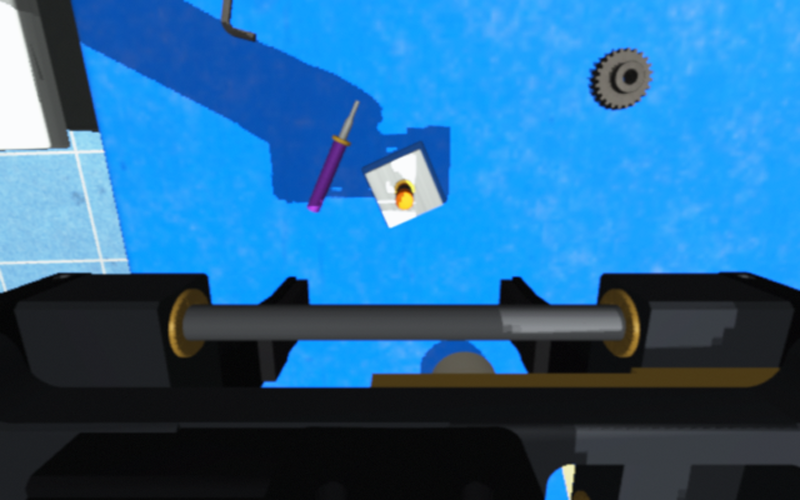

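The orange handle top is at (405,195) on the white stand. The purple one at (328,175) stands left of it, and the gear is at (622,77), far right. Before descending I check where the purple one's top is, so the left finger clears it.

Run:
```python
from h import *
c=cam('wrist'); P=cloud(c)
f=c['frame'];hsv=cv2.cvtColor(f,cv2.COLOR_RGB2HSV); H,S,V=[hsv[...,i] for i in range(3)]
m=(H>125)&(H<165)&(S>80)
q=P[m]; q=q[(q[:,2]>.0)&(q[:,2]<.16)]; o=np.argsort(q[:,2]); print(len(q),q[o[:5]].mean(0),q[o[len(o)//2]],q[o[-10:]].mean(0))
rel([.521,-.2075,.075],88.5)
```

```text
565 [ 0.43295734 -0.22258762  0.00976053] [ 0.45497621 -0.17797022  0.01453975] [ 0.45443062 -0.16753136  0.01758397]
t 2.8667 at [ 0.5226 -0.2363  0.2493] [-1.7999e+02 -8.0000e-02  8.8550e+01] F [-0.4  0.4  0.1] rows 4.2
row [0.095, -0.0075, 0.5813] [-0.0, -0.0005, 0.0003]
```

The purple one lies flat on the bench (z about 15 mm), so it is no obstacle. Descending and gripping.

Request:
servo_tool(
  series=[
    [[0.095,-0.008,0.2,0,0,0,1],[0.095,-0.008,0.4,0,0,0,1],[0.095,-0.008,0.5,0,0,0,1],[0.095,-0.008,0.58,0,0,0,1],[0.095,-0.008,0.58,0,0,0,1],[0.095,-0.008,0.58,0,0,0,0],[0.095,-0.008,0.58,0,0,0,0],[0.095,-0.008,0.58,0,0,0,0],[0.095,-0.008,0.58,0,0,0,0],[0.095,-0.008,0.58,0,0,0,0],[0.095,-0.008,0.58,0,0,0,0]],
  ],
  grip_force=25,
)

```text
time_s: 3.78
tool_pos: [0.521, -0.2111, 0.0771]
tool_rot: [179.8, 0.0, 88.3]
force: [0.4, -0.1, -0.1]
grip_width: 0.0548
grasp_force: 0.0
```

```bash
python3 -c "
from h import *
o=get_obs();print(o['grip_width'],o['grasp_force'])
rel([.521,-.2075,.075],88.5)"
```

```text
0.054832968630200034 0.0
t 3.7833 at [ 0.521  -0.2111  0.0771] [179.84   0.    88.29] F [ 0.4 -0.1 -0.1] rows 0.1
row [0.0121, -0.0004, 0.0069] [0.0009, 0.0, -0.0012]
```

Request:
servo_tool(
  series=[
    [[0.006,0,0.004,0,0,0,0],[0.006,0,0.004,0,0,0,0],[0.006,0,0.004,0,0,0,0],[0.006,0,0.004,0,0,0,0],[0.006,0,0.004,0,0,0,0],[0.006,0,0.004,0,0,0,0],[0.006,0,0.004,0,0,0,0],[0.006,0,0.004,0,0,0,0],[0.006,0,0.004,0,0,0,0],[0.006,0,0.004,0,0,0,0]],
  ],
)

```text
time_s: 4.62
tool_pos: [0.5202, -0.209, 0.0744]
tool_rot: [180.0, 0.0, 88.3]
force: [0.6, -0.4, 0.0]
grip_width: 0.0134
grasp_force: 25.0
```

```bash
python3 -c "
from h import *
o=get_obs();print(o['grip_width'],o['grasp_force'])
rel([.521,-.2075,.075],88.5)"
```

```text
0.013375046927084822 24.999004730489105
t 4.6167 at [ 0.5202 -0.209   0.0744] [179.98   0.    88.3 ] F [ 0.6 -0.4  0. ] rows 0.0
row [0.005, 0.0026, -0.0021] [0.0001, 0.0, -0.0011]
```

Request:
servo_tool(
  series=[
    [[0,0,-0.1,0,0,0,0],[0,0,-0.2,0,0,0,0],[0,0,-0.3,0,0,0,0],[0.14,0.02,-0.3,0,0,0,0],[0.28,0.04,-0.3,0,0,0,0],[0.42,0.06,-0.3,0,0,0,0],[0.56,0.08,-0.3,0,0,0,0],[0.68,0.11,-0.3,0,0,0,0],[0.76,0.12,-0.3,0,0,0,0],[0.82,0.132,-0.3,0,0,0,0],[0.838,0.132,-0.3,0,0,0,0],[0.838,0.132,-0.3,0,0,0,0]],
  ],
)

```text
time_s: 5.62
tool_pos: [0.5668, 0.0427, 0.164]
tool_rot: [-179.9, 0.0, 88.5]
force: [-0.2, -0.3, -0.5]
grip_width: 0.0135
grasp_force: 25.0
```

Run:
```python
from h import *
o=get_obs();print(o['grip_width'],o['grasp_force'])
c=cam('wrist'); P=cloud(c); f=c['frame']; cs=cam('scene')
save('w3.png',np.vstack([f[60:280,160:480],cs['frame'][150:260,280:440].repeat(2,0).repeat(2,1)]),1.3)
hsv=cv2.cvtColor(f,cv2.COLOR_RGB2HSV); H,S,V=[hsv[...,i] for i in range(3)]
m=((H<5)|(H>172))&(S>140)&(V>60)
n,l,s,ce=cv2.connectedComponentsWithStats(m.astype(np.uint8))
for i in range(1,n):
    if s[i,4]>20: print(s[i],ce[i].round(1),onz(c,*ce[i],.028).round(4),np.median(P[l==i],0).round(4))
# console rect
q=P[(P[...,2]>.031)&(P[...,2]<.037)&(abs(P[...,0]-.552)<.06)&(abs(P[...,1]-.041)<.05)]
print(len(q),cv2.minAreaRect(q[:,:2].astype(np.float32)))
# predicted pixel of the tip
p=np.array(o['tool_pos'])+[0,0,-.0644]; r=c['R'].T@(p-c['o']); print('tip px',r[0]/r[2]*c['fx']+c['cx'],r[1]/r[2]*c['fy']+c['cy'])
rel([.5675,.041,.12],88.3)
```

```text
0.013520660469287894 24.988798883277923
[319 185  13  13 138] [324.8 191.1] [0.5675 0.0399 0.028 ] [0.5676 0.0401 0.028 ]
4256 ((0.5520075559616089, 0.04101810231804848), (0.059853117913007736, 0.08011019974946976), 88.55193328857422)
tip px 324.25886555011965 208.8865751636084
t 5.7167 at [0.5667 0.0392 0.1643] [-1.7997e+02  6.0000e-02  8.8200e+01] F [ 0.8 -0.7 -0.7] rows 1.1
row [0.0062, 0.0024, 0.1476] [-0.0001, 0.0004, -0.0006]
```

View pics/w3.png

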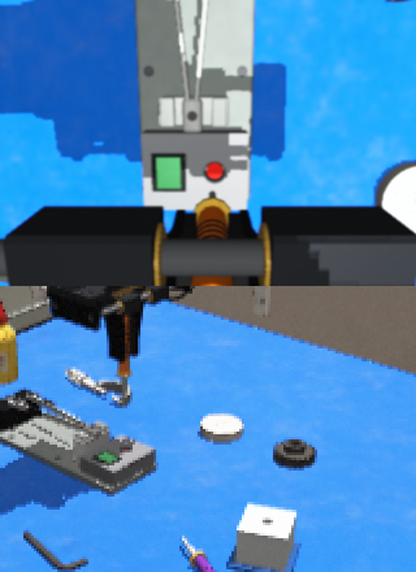

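The red button is at mosaic (214,171). The steel tip is at (212,194), which is image pixel (323,209), matching the predicted (324,209), so the tip sits squarely under the gripper. The stand at the lower right is empty. Pressing now.

Request:
servo_tool(
  series=[
    [[0.003,0.002,0.1,0,0,0,0],[0.003,0.002,0.19,0,0,0,0],[0.003,0.002,0.21,0,0,0,0],[0.003,0.002,0.225,0,0,0,0],[0.003,0.002,0.235,0,0,0,0],[0.003,0.002,0.245,0,0,0,0],[0.003,0.002,0.25,0,0,0,0],[0.003,0.002,0.255,0,0,0,0],[0.003,0.002,0.255,0,0,0,0],[0.003,0.002,0.255,0,0,0,0]],
  ],
)

```text
time_s: 6.55
tool_pos: [0.5686, 0.0415, 0.0888]
tool_rot: [179.9, 0.0, 88.3]
force: [-0.5, -2.2, 2.9]
grip_width: 0.0135
grasp_force: 25.0
```

```bash
python3 -c "
from h import *
o=get_obs();print(o['grip_width'],o['grasp_force'])
rel([.5675,.040,.087],88.3)"
```

```text
0.013510432009520934 24.987305437680334
t 6.55 at [0.5686 0.0415 0.0888] [1.7988e+02 1.0000e-02 8.8280e+01] F [-0.5 -2.2  2.9] rows 0.1
row [-0.0051, -0.0036, 0.0061] [0.0007, 0.0, -0.0001]
```

Request:
servo_tool(
  series=[
    [[-0.005,-0.003,0.004,0,0,0,0],[-0.005,-0.003,0.008,0,0,0,0],[-0.005,-0.003,0.01,0,0,0,0],[-0.005,-0.003,0.01,0,0,0,0],[-0.005,-0.003,0.01,0,0,0,0]],
  ],
)

```text
time_s: 6.97
tool_pos: [0.5684, 0.041, 0.0867]
tool_rot: [179.8, -0.1, 88.3]
force: [0.4, -1.2, 8.7]
grip_width: 0.0136
grasp_force: 25.0
```

```bash
python3 -c "
from h import *
o=get_obs();print(o['grip_width'],o['grasp_force'])
rel([.5675,.040,.087],88.3)"
```

```text
0.013614506330180989 24.992258653510362
t 6.9667 at [0.5684 0.041  0.0867] [ 1.798e+02 -8.000e-02  8.831e+01] F [ 0.4 -1.2  8.7] rows 0.0
row [-0.0035, -0.0029, -0.001] [0.0011, -0.0005, 0.0]
```

Force is 8.7 N at TCP z 86.7 mm, above the 4 N of full travel, so the button is bottomed. Returning the stylus.

Request:
servo_tool(
  series=[
    [[0,0,-0.1,0,0,0,0],[0,0,-0.2,0,0,0,0],[0,0,-0.26,0,0,0,0],[-0.14,-0.02,-0.26,0,0,0,0],[-0.28,-0.04,-0.26,0,0,0,0],[-0.42,-0.07,-0.26,0,0,0,0],[-0.56,-0.09,-0.26,0,0,0,0],[-0.68,-0.11,-0.26,0,0,0,0],[-0.78,-0.125,-0.26,0,0,0,0],[-0.838,-0.136,-0.26,0,0,0,0],[-0.838,-0.136,-0.26,0,0,0,0],[-0.838,-0.136,-0.26,0,0,0,0]],
  ],
)

```text
time_s: 7.97
tool_pos: [0.5177, -0.2098, 0.1623]
tool_rot: [-179.9, -0.1, 88.2]
force: [1.0, 0.6, -1.1]
grip_width: 0.0136
grasp_force: 25.0
```

```bash
python3 -c "
from h import *
o=get_obs();print(o['grip_width'],o['grasp_force'],o['joint_velocities'].round(1))
rel([.5202,-.209,.0744],88.3)"
```

```text
0.013553832142875312 24.993502758443356 [-2.   0.  -2.4 -0.  -0.5  0.  -0.2]
t 7.9667 at [ 0.5177 -0.2098  0.1623] [-1.7994e+02 -6.0000e-02  8.8150e+01] F [ 1.   0.6 -1.1] rows 2.1
row [0.0028, 0.0086, 0.293] [-0.0003, -0.0004, -0.0008]
```

Request:
servo_tool(
  series=[
    [[0.003,0.006,0.07,0,0,0,0],[0.003,0.006,0.12,0,0,0,0],[0.003,0.006,0.12,0,0,0,0],[0.003,0.006,0.12,0,0,0,0]],
  ],
)

```text
time_s: 8.3
tool_pos: [0.5201, -0.2064, 0.126]
tool_rot: [-179.9, -0.1, 88.5]
force: [-0.2, -0.4, 0.1]
grip_width: 0.0134
grasp_force: 25.0
```

```bash
python3 -c "
from h import *
rel([.5202,-.209,.0744],88.3)"
```

```text
t 8.3 at [ 0.5201 -0.2064  0.126 ] [-1.7986e+02 -7.0000e-02  8.8450e+01] F [-0.2 -0.4  0.1] rows 1.2
row [-0.0088, 0.0008, 0.1719] [-0.0008, -0.0004, 0.0008]
```

Request:
servo_tool(
  series=[
    [[-0.005,0.001,0.02,0,0,0,0],[-0.005,0.001,0.05,0,0,0,0],[-0.005,0.001,0.08,0,0,0,0],[-0.005,0.001,0.11,0,0,0,0],[-0.005,0.001,0.14,0,0,0,0],[-0.005,0.001,0.155,0,0,0,0],[-0.005,0.001,0.165,0,0,0,0],[-0.005,0.001,0.168,0,0,0,0],[-0.005,0.001,0.168,0,0,0,0]],
  ],
)

```text
time_s: 9.05
tool_pos: [0.5207, -0.2099, 0.0762]
tool_rot: [-180.0, -0.0, 88.3]
force: [1.0, 0.9, -2.0]
grip_width: 0.0131
grasp_force: 25.0
```

```bash
python3 -c "
from h import *
rel([.5202,-.209,.0744],88.3)"
```

```text
t 9.05 at [ 0.5207 -0.2099  0.0762] [-1.7999e+02 -3.0000e-02  8.8300e+01] F [ 1.   0.9 -2. ] rows 0.0
row [0.0028, -0.0017, 0.0061] [-0.0, -0.0001, 0.0]
```

Request:
servo_tool(
  series=[
    [[0.002,-0.001,0.005,0,0,0,0],[0.002,-0.001,0.005,0,0,0,0],[0.002,-0.001,0.005,0,0,0,0],[0.002,-0.001,0.005,0,0,0,1],[0.002,-0.001,0.005,0,0,0,1],[0.002,-0.001,0.005,0,0,0,1],[0.002,-0.001,0.005,0,0,0,1],[0.002,-0.001,0.005,0,0,0,1],[0.002,-0.001,0,0,0,0,1],[0.002,-0.001,-0.05,0,0,0,1],[0.002,-0.001,-0.15,0,0,0,1],[0.002,-0.001,-0.28,0,0,0,1]],
  ],
)

```text
time_s: 10.05
tool_pos: [0.5182, -0.2089, 0.1591]
tool_rot: [-179.7, -0.0, 88.3]
force: [0.4, -0.0, 1.0]
grip_width: 0.0655
grasp_force: 0.0
```

Run:
```python
from h import *
o=get_obs();print(o['grip_width'],o['grasp_force'])
c=cam('scene'); P=cloud(c); f=c['frame'];hsv=cv2.cvtColor(f,cv2.COLOR_RGB2HSV); H,S,V=[hsv[...,i] for i in range(3)]
m=((H>4)&(H<18)&(S>150)&(V>60)); m[:200]=0; m[:,:360]=0; m[:,410:]=0
v,u=np.where(m); print(u.min(),u.max(),v.min(),v.max(),u.mean(),v.mean(),m.sum())
for r in range(v.min(),v.max()+1,4): print(r,u[v==r].mean().round(1),end=' ')
print()
# grip target from w1: pads/tips/heel
rel([.555,.15,.16],88.5)
```

```text
0.06551701629256146 0.0
380 386 215 240 383.3939393939394 227.77777777777777 99
215 385.5 219 384.5 223 383.5 227 383.5 231 383.5 235 382.5 239 382.0 
t 10.1 at [ 0.5234 -0.2114  0.1686] [1.795e+02 8.000e-02 8.824e+01] F [ 3.8 -2.7  5.5] rows 8.7
row [1.2074, 0.0681, 0.0273] [0.0028, 0.0005, -0.0015]
```

The stylus's orange blob in the scene image is the same as before the pick-up (380..386, 215..240, 99 px), so it stands back in its stand. Next I go to a viewpoint above the tweezers.

Request:
servo_tool(
  series=[
    [[0.13,0.01,-0.07,0,0,0,1],[0.27,0.02,-0.11,0,0,0,1],[0.41,0.03,-0.11,0,0,0,1],[0.55,0.05,-0.11,0,0,0,1],[0.69,0.06,-0.11,0,0,0,1],[0.82,0.07,-0.11,0,0,0,1],[0.92,0.08,-0.11,0,0,0,1],[0.98,0.08,-0.11,0,0,0,1],[0.98,0.08,-0.11,0,0,0,1],[0.98,0.08,-0.11,0,0,0,1],[0.98,0.08,-0.11,0,0,0,1]],
  ],
)

```text
time_s: 11.02
tool_pos: [0.5531, 0.0821, 0.1935]
tool_rot: [180.0, 0.0, 88.2]
force: [0.0, -0.4, -0.6]
grip_width: 0.0871
grasp_force: 0.0
```

Run:
```python
from h import *
import pickle
c=cam('wrist'); P=cloud(c); f=c['frame']; pickle.dump(c,open('w4.pkl','wb'))
save('w4.png',f[0:240,200:440],2.5)
m=(P[...,2]>.0475)&(P[...,2]<.07)&(abs(P[...,0]-.555)<.05)&(P[...,1]>.07)
n,l,s,ce=cv2.connectedComponentsWithStats(m.astype(np.uint8))
for i in range(1,n):
    if s[i,4]>60: print(s[i],cv2.minAreaRect(P[l==i][:,:2].astype(np.float32)))
# cross-sections along y
for y in np.arange(.095,.262,.012):
    k=m&(abs(P[...,1]-y)<.002); 
    if k.sum(): x=np.sort(P[k][:,0]); z=P[k][:,2]; g=np.where(np.diff(x)>.003)[0]; print(y.round(3),[(round(a[0],4),round(a[-1],4)) for a in np.split(x,g+1)],z.max().round(4))
rel([.555,.19,.2],88.5)
```

```text
[ 305   28   37  167 1395] ((0.5540114641189575, 0.15273630619049072), (0.15523767471313477, 0.03294835612177849), 88.02162170410156)
[302 171  10  20 187] ((0.535587728023529, 0.08907121419906616), (0.0190722718834877, 0.009341082535684109), 87.09797668457031)
[337 171  10  20 193] ((0.5713443160057068, 0.08811789751052856), (0.019190141931176186, 0.009385989047586918), 88.91902160644531)
0.095 [(np.float64(0.5312), np.float64(0.5404)), (np.float64(0.5465), np.float64(0.5597)), (np.float64(0.5668), np.float64(0.5761))] 0.0561
0.107 [(np.float64(0.5479), np.float64(0.55)), (np.float64(0.5559), np.float64(0.558))] 0.0573
0.119 [(np.float64(0.5473), np.float64(0.5494)), (np.float64(0.5572), np.float64(0.5603))] 0.0565
0.131 [(np.float64(0.5458), np.float64(0.5488)), (np.float64(0.5586), np.float64(0.5616))] 0.0569
0.143 [(np.float64(0.5453), np.float64(0.5481)), (np.float64(0.5608), np.float64(0.5628))] 0.056
0.155 [(np.float64(0.5448), np.float64(0.5468)), (np.float64(0.562), np.float64(0.564))] 0.0563
0.167 [(np.float64(0.5433), np.float64(0.5462)), (np.float64(0.5633), np.float64(0.569))] 0.0568
0.179 [(np.float64(0.5392), np.float64(0.5448)), (np.float64(0.5647), np.float64(0.571))] 0.059
0.191 [(np.float64(0.5388), np.float64(0.5443)), (np.float64(0.5666), np.float64(0.5712))] 0.0589
0.203 [(np.float64(0.5411), np.float64(0.5436)), (np.float64(0.5677), np.float64(0.5706))] 0.0575
0.215 [(np.float64(0.5397), np.float64(0.5425)), (np.float64(0.5698), np.float64(0.5718))] 0.0567
0.227 [(np.float64(0.5401), np.float64(0.5418)), (np.float64(0.5712), np.float64(0.5731))] 0.0525
t 11.0667 at [0.5531 0.0815 0.1936] [1.7999e+02 3.0000e-02 8.8150e+01] F [-0.4  0.1 -0.1] rows 2.6
row [0.3615, -0.0055, -0.0217] [0.0001, 0.0002, -0.002]
```

View pics/w4.png

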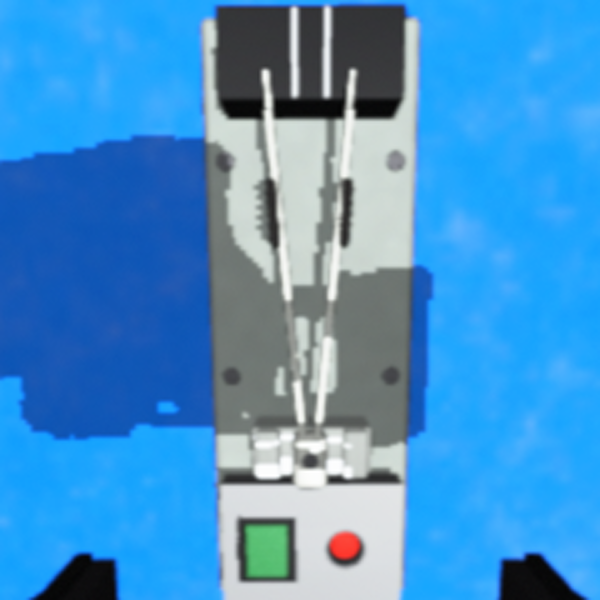

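In this view the heel is at (310,465), the pads are at (267,212) and (346,212), the tips at (266,70) and (352,70), and the white lines at x 294 and 327 near row 50. Cross-sections put the pad outer faces at x 0.539 and 0.571 (about 32 mm, expected 31) and the axis yaw at 88.3°.

Run:
```python
from h import *
import pickle
c=pickle.load(open('w4.pkl','rb'))
for u,v,z in((267,178,.056),(267,246,.056),(346,178,.056),(346,248,.056),(266,68,.055),(352,68,.055),(294,50,.045),(327,50,.045)): print(onz(c,200+u/2.5,v/2.5,z).round(4))
f=c['frame']; g=cv2.cvtColor(f,cv2.COLOR_RGB2GRAY)
P=cloud(c); k=(P[...,2]>.0465)&(P[...,2]<.06)&(g<70)&(abs(P[...,0]-.555)<.022)&(P[...,1]<.215)&(P[...,1]>.15)
q=P[k]; 
for s in(q[:,0]<.555,q[:,0]>.555): print(s.sum(),q[s].min(0).round(4),q[s].max(0).round(4),np.percentile(q[s][:,1],[5,50,95]).round(4))
rel([.5551,.187,.031],88.3)
```

```text
[0.5406 0.1932 0.056 ]
[0.5395 0.1693 0.056 ]
[0.5698 0.1924 0.056 ]
[0.5693 0.1676 0.056 ]
[0.5418 0.2303 0.055 ]
[0.5726 0.2293 0.055 ]
[0.5519 0.2386 0.045 ]
[0.5641 0.2382 0.045 ]
72 [0.5397 0.1695 0.0546] [0.5429 0.1924 0.0592] [0.1712 0.1811 0.1905]
51 [0.568  0.1695 0.0549] [0.5703 0.1915 0.0589] [0.1709 0.181  0.1907]
t 11.0667 at [0.5531 0.0815 0.1936] [1.7999e+02 3.0000e-02 8.8150e+01] F [-0.4  0.1 -0.1] rows 4.6
row [0.3519, -0.005, 0.5417] [0.0001, 0.0002, -0.0008]
```

Request:
servo_tool(
  series=[
    [[0.13,-0.002,0.05,0,0,0,1],[0.25,-0.004,0.1,0,0,0,1],[0.332,-0.004,0.2,0,0,0,1],[0.332,-0.004,0.3,0,0,0,1],[0.332,-0.004,0.36,0,0,0,1],[0.332,-0.004,0.36,0,0,0,1],[0.332,-0.004,0.36,0,0,0,1]],
  ],
)

```text
time_s: 11.65
tool_pos: [0.5548, 0.1811, 0.0851]
tool_rot: [-179.9, 0.1, 88.1]
force: [0.9, -0.5, 1.6]
grip_width: 0.0871
grasp_force: 0.0
```

Run:
```python
from h import *
rel([.555,.181,.031],88.3)
```

```text
t 11.65 at [0.5548 0.1811 0.0851] [-1.7994e+02  8.0000e-02  8.8140e+01] F [ 0.9 -0.5  1.6] rows 1.3
row [0.0, 0.001, 0.1804] [-0.0004, 0.0005, -0.0009]
```

Aligned. Next I descend and close to about 33 mm first (0.38).

Request:
servo_tool(
  series=[
    [[0,0.001,0.05,0,0,0,0.7],[0,0.001,0.1,0,0,0,0.6],[0,0.001,0.14,0,0,0,0.5],[0,0.001,0.17,0,0,0,0.42],[0,0.001,0.18,0,0,0,0.4],[0,0.001,0.18,0,0,0,0.4],[0,0.001,0.18,0,0,0,0.4],[0,0.001,0.18,0,0,0,0.4],[0,0.001,0.18,0,0,0,0.4],[0,0.001,0.18,0,0,0,0.4]],
  ],
  grip_force=25,
)

```text
time_s: 12.48
tool_pos: [0.5555, 0.1834, 0.0321]
tool_rot: [179.9, -0.0, 88.3]
force: [0.1, 0.6, -0.2]
grip_width: 0.0361
grasp_force: 0.0
```

Run:
```python
from h import *
rel([.555,.181,.031],88.3)
o=get_obs();print(o['grip_width'],o['grasp_force'])
```

```text
t 12.4833 at [0.5555 0.1834 0.0321] [ 1.7994e+02 -3.0000e-02  8.8300e+01] F [ 0.1  0.6 -0.2] rows 0.1
row [-0.008, -0.0016, 0.0036] [0.0003, -0.0002, 0.0]
0.03605648617832812 0.0
```

Request:
servo_tool(
  series=[
    [[-0.006,-0.001,0.003,0,0,0,0.36],[-0.006,-0.001,0.003,0,0,0,0.33],[-0.006,-0.001,0.003,0,0,0,0.3],[-0.006,-0.001,0.003,0,0,0,0.28],[-0.006,-0.001,0.003,0,0,0,0.26],[-0.006,-0.001,0.003,0,0,0,0.24],[-0.006,-0.001,0.003,0,0,0,0.225],[-0.006,-0.001,0.003,0,0,0,0.225],[-0.006,-0.001,0.003,0,0,0,0.225],[-0.006,-0.001,0.003,0,0,0,0.225]],
  ],
)

```text
time_s: 13.32
tool_pos: [0.5551, 0.1815, 0.0308]
tool_rot: [180.0, -0.0, 88.3]
force: [0.8, 0.3, 2.2]
grip_width: 0.0199
grasp_force: 10.3
```

```bash
cat > gap.py <<'E'
from h import *
import sys
rel([.555,.181,.031],88.3)
o=get_obs();print(o['grip_width'],o['grasp_force'])
c=cam('wrist'); P=cloud(c); f=c['frame']
r=c['R'].T@(np.array(o['tool_pos'])+Ro.from_euler('xyz',o['tool_rot'],degrees=True).apply([.055,0,-.02])-c['o'])
u0=int(r[0]/r[2]*c['fx']+c['cx']); v0=int(r[1]/r[2]*c['fy']+c['cy']); print('px',u0,v0)
a,b=max(v0-75,0),max(u0-75,0)
if len(sys.argv)>1: save(sys.argv[1],f[a:a+150,b:b+150],4)
zt=o['tool_pos'][2]+.019
m=(abs(P[...,2]-zt-.005)<.009)&(P[...,2]>.049)&(abs(P[...,0]-.555)<.04)&(P[...,1]>.195)
T=Ro.from_euler('xyz',o['tool_rot'],degrees=True).inv()
Q=(P-o['tool_pos'])@T.as_matrix().T
for x in np.arange(.014,.06,.004):
    k=m&(abs(Q[...,0]-x)<.0015)
    if k.sum():
        y=np.sort(Q[k][:,1]); g=np.where(np.diff(y)>.003)[0]; print(x.round(3),[(round(s[0]*1e3,1),round(s[-1]*1e3,1)) for s in np.split(y,g+1)],'z',np.median(P[k][:,2]).round(4))
E
python3 gap.py g1.png
```

```text
t 13.3167 at [0.5551 0.1815 0.0308] [ 1.7996e+02 -2.0000e-02  8.8300e+01] F [0.8 0.3 2.2] rows 0.0
row [-0.0017, -0.0002, -0.0006] [0.0002, -0.0001, -0.0]
0.019909419475756043 10.339804762043059
px 325 148
0.014 [(np.float64(-21.7), np.float64(-17.4)), (np.float64(-9.3), np.float64(-6.7)), (np.float64(3.5), np.float64(6.4))] z 0.0549
0.018 [(np.float64(-9.7), np.float64(-6.8)), (np.float64(3.9), np.float64(6.3))] z 0.055
0.022 [(np.float64(-10.1), np.float64(-7.2)), (np.float64(3.8), np.float64(6.9))] z 0.0549
0.026 [(np.float64(-10.1), np.float64(-7.2)), (np.float64(3.9), np.float64(6.7))] z 0.0549
0.03 [(np.float64(-10.5), np.float64(-7.6)), (np.float64(3.9), np.float64(6.6))] z 0.0549
0.034 [(np.float64(-10.5), np.float64(-7.7)), (np.float64(4.2), np.float64(7.1))] z 0.0546
0.038 [(np.float64(-10.1), np.float64(-8.2)), (np.float64(4.3), np.float64(6.2))] z 0.051
0.042 [(np.float64(-10.1), np.float64(-8.2)), (np.float64(4.3), np.float64(6.2))] z 0.051
0.046 [(np.float64(-10.5), np.float64(-8.6)), (np.float64(4.6), np.float64(6.2))] z 0.0511
0.05 [(np.float64(-10.4), np.float64(-9.0)), (np.float64(4.7), np.float64(6.1))] z 0.0508
```

View pics/g1.png

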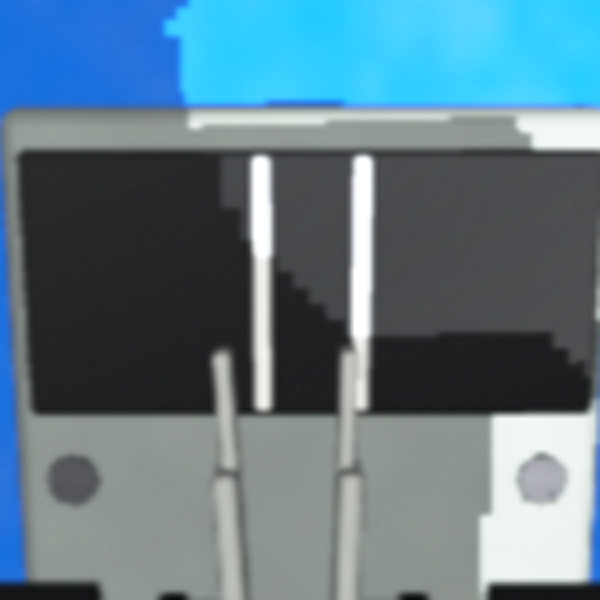

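Lines at crop x 261 and 362; tip inner edges at about x 232 and 341 (109 px against 101 px, with the tips nearer the camera). The gap is a little wide, about 13 mm. I'll measure the edges to sub-pixel before trimming.

```bash
cat > sub.py <<'E'
from h import *
def edges(p,lo,hi,thr):  # runs above thr with sub-pixel ends
    x=np.arange(lo,hi); y=p[lo:hi].astype(float)-thr; out=[]
    for i in range(len(y)-1):
        if y[i]*y[i+1]<0: out.append(x[i]+y[i]/(y[i]-y[i+1]))
    return np.round(out,2)
o=get_obs(); R=Ro.from_euler('xyz',o['tool_rot'],degrees=True); c=cam('wrist'); g=cv2.cvtColor(c['frame'],cv2.COLOR_RGB2GRAY)
def px(p): r=c['R'].T@(np.array(p)-c['o']); return r[0]/r[2]*c['fx']+c['cx'], r[1]/r[2]*c['fy']+c['cy'], r[2]
print(np.round(o['tool_pos'],4),np.round(o['tool_rot'],2),round(o['grip_width'],5),o['grasp_force'].round(2),np.round(o['force'],1))
zt=o['tool_pos'][2]+.0205
for s in (.040,.044,.047,.049):
    u,v,d=px(o['tool_pos']+R.apply([s,-.002,-.0205])); v=int(round(v)); p=g[v]
    e=edges(p,int(u)-26,int(u)+27,95); 
    X=[(R.inv().apply(onz(c,k,v,zt)-o['tool_pos'])[1]*1e3).round(2) for k in e]
    print('tip',s,v,e.tolist(),X)
for y in (.247,.244):
    u,v,d=px([.558,y,.045]); v=int(round(v)); e=edges(g[v],int(u)-26,int(u)+27,130)
    print('line',v,e.tolist(),[(onz(c,k,v,.045)[0]*1e3).round(2) for k in e])
E
python3 sub.py
```

```text
Traceback (most recent call last):
  File "sub.py", line 9, in <module>
    print(np.round(o['tool_pos'],4),np.round(o['tool_rot'],2),round(o['grip_width'],5),o['grasp_force'].round(2),np.round(o['force'],1))
                                                                                       ^^^^^^^^^^^^^^^^^^^^^^
AttributeError: 'float' object has no attribute 'round'
```

```bash
sed -i "s/o\['grasp_force'\].round(2)/round(float(o['grasp_force']),2)/" sub.py; python3 sub.py
```

```text
[0.555  0.1815 0.0308] [ 1.7997e+02 -2.0000e-02  8.8300e+01] 0.01996 10.54 [1.1 0.3 3.3]
tip 0.04 180 [] []
tip 0.044 172 [303.39, 308.28, 312.7, 317.88, 334.27] [np.float64(-10.28), np.float64(-7.96), np.float64(-5.87), np.float64(-3.41), np.float64(4.36)]
tip 0.047 165 [302.76, 307.53, 312.68, 317.89, 334.35, 342.35] [np.float64(-10.53), np.float64(-8.28), np.float64(-5.85), np.float64(-3.4), np.float64(4.36), np.float64(8.13)]
tip 0.049 161 [303.19, 306.88, 312.67, 317.89, 334.71, 342.35] [np.float64(-10.29), np.float64(-8.56), np.float64(-5.84), np.float64(-3.39), np.float64(4.51), np.float64(8.1)]
line 125 [311.82, 317.91, 337.13, 343.22] [np.float64(550.62), np.float64(553.52), np.float64(562.68), np.float64(565.58)]
line 131 [311.92, 317.91, 337.14, 342.92] [np.float64(550.56), np.float64(553.43), np.float64(562.63), np.float64(565.4)]
```

Lines measure 12.04 mm apart, so the scale is good, and the tip gap is about 13.1 mm. I trim the opening to about 19.2 mm.

Request:
servo_tool(
  series=[
    [[0,0,0,0,0,0,0.217],[0,0,0,0,0,0,0.217],[0,0,0,0,0,0,0.217],[0,0,0,0,0,0,0.217],[0,0,0,0,0,0,0.217]],
  ],
)

```text
time_s: 13.88
tool_pos: [0.555, 0.1816, 0.0308]
tool_rot: [180.0, -0.0, 88.3]
force: [1.5, 0.6, 4.5]
grip_width: 0.0191
grasp_force: 11.4
```

```bash
python3 sub.py
```

```text
[0.555  0.1816 0.0308] [ 1.7997e+02 -2.0000e-02  8.8300e+01] 0.01915 11.37 [1.5 0.6 4.5]
tip 0.04 180 [] []
tip 0.044 172 [304.37, 309.25, 312.69, 317.88, 333.27, 342.34] [np.float64(-9.81), np.float64(-7.5), np.float64(-5.87), np.float64(-3.41), np.float64(3.88), np.float64(8.18)]
tip 0.047 165 [303.77, 308.53, 312.69, 317.88, 333.32, 342.34] [np.float64(-10.05), np.float64(-7.81), np.float64(-5.85), np.float64(-3.4), np.float64(3.88), np.float64(8.13)]
tip 0.049 161 [304.2, 307.87, 312.67, 317.89, 333.62, 342.35] [np.float64(-9.82), np.float64(-8.1), np.float64(-5.84), np.float64(-3.39), np.float64(4.0), np.float64(8.1)]
line 125 [312.14, 317.91, 337.37, 343.22] [np.float64(550.74), np.float64(553.49), np.float64(562.77), np.float64(565.55)]
line 131 [312.15, 317.91, 337.14, 343.21] [np.float64(550.64), np.float64(553.4), np.float64(562.61), np.float64(565.51)]
```

Request:
servo_tool(
  series=[
    [[0,0,-0.008,0,0,0,0.217],[0,0,-0.02,0,0,0,0.217],[0,0,-0.035,0,0,0,0.217],[0,0,-0.05,0,0,0,0.217],[0,0.003,-0.065,0,0,0,0.217],[0,0.006,-0.08,0,0,0,0.217],[0,0.009,-0.092,0,0,0,0.217],[0,0.012,-0.1,0,0,0,0.217],[0,0.012,-0.1,0,0,0,0.217],[0,0.012,-0.1,0,0,0,0.217],[0,0.012,-0.1,0,0,0,0.217]],
  ],
)

```text
time_s: 14.85
tool_pos: [0.5582, 0.1812, 0.0604]
tool_rot: [-180.0, 0.0, 88.3]
force: [0.2, -1.2, -0.1]
grip_width: 0.019
grasp_force: 9.5
```

```bash
python3 gap.py g2.png; python3 sub.py
```

```text
t 14.85 at [0.5582 0.1812 0.0604] [-179.98    0.     88.29] F [ 0.2 -1.2 -0.1] rows 0.7
row [-0.001, -0.0104, 0.0979] [-0.0001, 0.0, -0.0]
0.018985100221443278 9.47105581406504
px 325 148
0.014 [(np.float64(-8.8), np.float64(-6.3)), (np.float64(3.1), np.float64(5.9))] z 0.0846
0.018 [(np.float64(-9.3), np.float64(-6.3)), (np.float64(3.4), np.float64(5.8))] z 0.0846
0.022 [(np.float64(-9.1), np.float64(-6.5)), (np.float64(3.3), np.float64(6.3))] z 0.0846
0.026 [(np.float64(-9.6), np.float64(-6.7)), (np.float64(3.4), np.float64(6.2))] z 0.0844
0.03 [(np.float64(-10.0), np.float64(-7.0)), (np.float64(3.5), np.float64(6.2))] z 0.0844
0.034 [(np.float64(-10.0), np.float64(-7.2)), (np.float64(3.7), np.float64(6.6))] z 0.0841
0.038 [(np.float64(-9.2), np.float64(-7.4)), (np.float64(3.8), np.float64(5.7))] z 0.0808
0.042 [(np.float64(-9.6), np.float64(-7.7)), (np.float64(3.8), np.float64(5.7))] z 0.0806
0.046 [(np.float64(-10.0), np.float64(-8.0)), (np.float64(3.8), np.float64(5.7))] z 0.081
0.05 [(np.float64(-9.9), np.float64(-8.0)), (np.float64(4.2), np.float64(5.7))] z 0.0797
[0.5581 0.1812 0.0603] [-1.7997e+02  1.0000e-02  8.8300e+01] 0.01887 9.47 [-0.5  0.2 -0.9]
tip 0.04 180 [] []
tip 0.044 172 [] []
tip 0.047 165 [304.2, 313.46, 329.62, 338.29] [np.float64(-9.85), np.float64(-5.48), np.float64(2.13), np.float64(6.22)]
tip 0.049 161 [304.81, 313.62, 329.46, 338.04] [np.float64(-9.53), np.float64(-5.4), np.float64(2.04), np.float64(6.07)]
line 123 [308.45, 313.42, 329.35, 334.69] [np.float64(550.73), np.float64(553.57), np.float64(562.65), np.float64(565.69)]
line 129 [308.82, 312.94, 329.15, 334.69] [np.float64(550.81), np.float64(553.17), np.float64(562.46), np.float64(565.63)]
```

View pics/g2.png

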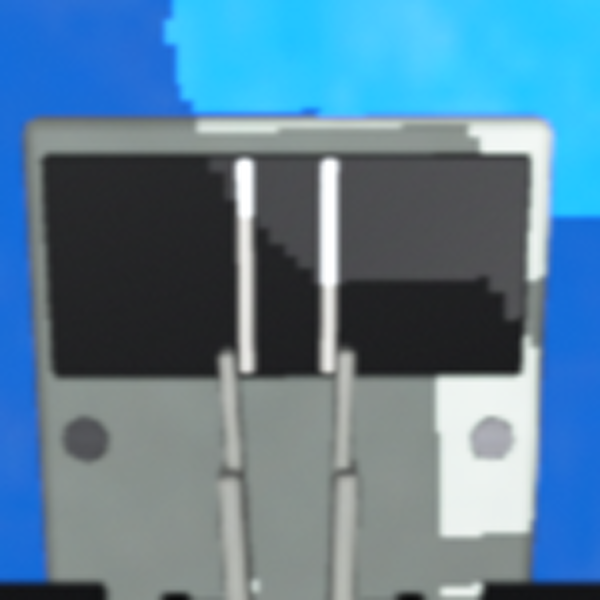

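The tweezers are off the checker: tips at crop (227,352) and (346,352) over the black plate, straddling the two lines. Blade height rose 29.5 mm and is level to about 1°. The outer width at the tip less blade thickness gives a gap of about 12.1 mm. I wait half a second to see whether it is steady.

Request:
servo_tool(
  series=[
    [[0,0,0,0,0,0,0.217],[0,0,0,0,0,0,0.217],[0,0,0,0,0,0,0.217],[0,0,0,0,0,0,0.217],[0,0,0,0,0,0,0.217],[0,0,0,0,0,0,0.217],[0,0,0,0,0,0,0.217],[0,0,0,0,0,0,0.217]],
  ],
)

```text
time_s: 15.62
tool_pos: [0.5584, 0.1813, 0.0606]
tool_rot: [180.0, -0.0, 88.3]
force: [1.4, -0.0, -0.5]
grip_width: 0.0192
grasp_force: 9.5
```

```bash
python3 sub.py; python3 gap.py g3.png | tail -8
```

```text
[0.5584 0.1813 0.0606] [179.99  -0.    88.3 ] 0.01916 9.47 [ 1.4 -0.  -0.5]
tip 0.04 180 [] []
tip 0.044 172 [] []
tip 0.047 165 [304.2, 312.85, 329.07, 338.29] [np.float64(-9.85), np.float64(-5.77), np.float64(1.87), np.float64(6.22)]
tip 0.049 161 [304.81, 312.99, 328.92, 338.06] [np.float64(-9.53), np.float64(-5.69), np.float64(1.79), np.float64(6.08)]
line 123 [308.05, 312.92, 328.56, 334.18] [np.float64(550.78), np.float64(553.56), np.float64(562.5), np.float64(565.71)]
line 129 [308.45, 312.61, 328.56, 334.12] [np.float64(550.87), np.float64(553.26), np.float64(562.42), np.float64(565.61)]
0.022 [(np.float64(-9.1), np.float64(-6.5)), (np.float64(3.3), np.float64(6.3))] z 0.085
0.026 [(np.float64(-9.6), np.float64(-6.7)), (np.float64(3.4), np.float64(6.2))] z 0.0848
0.03 [(np.float64(-10.0), np.float64(-6.9)), (np.float64(3.5), np.float64(6.2))] z 0.0848
0.034 [(np.float64(-9.9), np.float64(-7.1)), (np.float64(3.7), np.float64(6.6))] z 0.0845
0.038 [(np.float64(-9.1), np.float64(-7.4)), (np.float64(3.8), np.float64(5.8))] z 0.081
0.042 [(np.float64(-9.7), np.float64(-7.6)), (np.float64(3.8), np.float64(5.7))] z 0.0808
0.046 [(np.float64(-10.0), np.float64(-8.1)), (np.float64(3.8), np.float64(5.7))] z 0.081
0.05 [(np.float64(-9.9), np.float64(-8.2)), (np.float64(4.2), np.float64(5.6))] z 0.0804
```

The edges are unchanged (15.6 mm over the tips both times, so a gap of about 12.1 mm), and the tweezers are steady and level. Handing in.

```bash
python3 -c "
from cell import env
print(env.sign_off())"
```

```text
the job is handed in; nothing more can be done
None
```

I pressed the button fully down (8.7 N at the stop), put the stylus back upright in its stand and let go of it, and now hold the tweezers steady and level about 3 cm above the black plate with a tip gap of about 12 mm; the job is handed in at about 16 s.

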